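# Size a shoe tree in the foot gauge and hold it up level

## Robot

A 6-joint arm with a two-finger parallel gripper is mounted at the origin on the work surface. World frame = base frame: x ahead of the robot, y to its left, z up, the work surface at z = 0. Lengths are in m, angles in degrees, forces in N, time in s.
With the tool pointing down it reaches from about 0.35 to 0.875 m from the base axis. Payload 4.2 kg.
Tool frame: the origin (TCP) lies at the very end of the fingers, on their centre line; the grasp point (between the pads) lies 19 mm behind it; z points along the fingers, y is the line along which they close (so a half turn about z gives the same grasp; the last joint's range is limited). The gripper opens to 87 mm and grips with 3 to 60 N. Pads are 19 mm wide; open, the fingers measure 117 mm over their backs; the gripper's body (75 mm by 190 mm) begins 51 mm behind the grasp point.
Start: joints at [-60.241, 22.042, 0.453, 0, -68.411, -14.817], TCP at [0.161, -0.604, 0.223] pointing down, gripper open.
Joint ranges: [-179.83, 179.83], [-69.29, 118.12], [-61.27, 80.66], [-181.25, 117.63], [-171.15, -9.14], [-177.46, 177.46]. Speed limits (degrees/s): [159.86, 159.86, 180, 180, 180, 180].

## Interface

Orientations are given as a 3x3 rotation matrix whose columns are the frame's x, y, z axes.
In Python, from station import * gives the robot as it stands.
- The arm moves only by the shell command python3 -m pendant 'ROWS'. ROWS is JSON, a list of rows, each an object of numbers: "x", "y", "z": the shift along the world's x, y, z normalised to -1 to 1, where 1 is 250 mm; "rx", "ry", "rz": the turn, a rotation vector about the world's x, y, z normalised to -1 to 1, where 1 is 180 degrees; "claw": the opening, from 0 (shut) to 1 (fully open). A call has exactly 8 rows; each row is the pose to reach, as a shift and turn from the pose commanded when the call began, turning the shorter way round; what a row does not reach only later rows make up. A row lasts 1/8 s, in which the tool goes at most 62.5 mm and 10.7 degrees, less where a joint would pass 70% of its speed; a pose out of reach is approached as far as the arm can. A call with a number of a shift or a turn outside -1 to 1 is refused whole. A call with a gripper value outside its range is refused whole. The fingers move at their own pace and stop on an object; the grip force is fixed at half the most. Time passes only in rows, so rows that repeat a pose let the fingers close, or fill a call up. It gives the time, the measured TCP pose, the force, the opening and the grip force at its end, in the units of the state.
- sense(): the state, without advancing time (a new reading comes with each control period).
- capture(name): name is "scene" or "top" or "wrist"; returns a dict with "color" (480x640x3 uint8, red, green, blue), "mtx" (3x3 intrinsics, pixels), "world_to_cam" (4x4, takes a point from world to camera coordinates). Camera axes: x right, y up, looking along -z (the intrinsics and any distortion apply to the point x, -y, -z); pixel columns grow to the right and rows downward; lengths in m; the calibration is good to about 2 mm. A picture is of the moment at which its call begins. There is no depth.
- finish_job(): hands the job in; it is judged then, once.
Trained networks look in a picture, given as the dict that the camera call returned (one of the last four; its "shot" number tells which), for a name from the list of things; names that differ only in an ending like _2 or _b are one class to them, and where a whole thing is asked for, a point or a joint stands for the part that bears it (a point fixed in the world has none). Each returns a list of dicts, best first, with "conf" (0 to 1); they miss things now and then, are a little off and sometimes report something else, mostly with a low value. They report only what shows in the picture. A call takes as long as a camera call. They do not tell look-alikes from the thing itself.
- search_frame(picture, label): "centre" ([column, row] in pixels, amid what is visible of it).
- regions_of(picture, label): "region" (480x640 bool, what is visible of it) and "centre" ([column, row] in pixels, amid what is visible of it).
The state is a dict: "time_s": time; "joints": joint angles; "joint_velocities": joint speeds; "effort": joint torques, N m; "tcp_pos": TCP position; "ee_rot": TCP orientation; "wrist_force": force on the tool from outside, world axes, zero at the start; "moment": the same for the moment, N m; "gripper_width": opening from 0.0 (shut) to 1.0 (fully open); "gripper_force": force on a finger pad.
Only numpy, scipy, OpenCV 4.12 (cv2) and the standard library are available. Lean on these libraries where they do the work, as an engineer would, in place of code of your own. Each camera call takes 0.05 s, during which the arm holds its last target. There are 200 camera calls.

## Task

Slide the foot gauge's toe stop against the wooden shoe tree and keep pushing until the tree is pressed firmly between the toe stop and the heel stop, so that I can read its size. Let go of the stop and leave it at that reading, then lift the shoe tree by its middle bar straight up, at least a hand's breadth (10 cm) off the gauge, and hold it level and still so that I can slip the shoe on: finish while holding it there, do not put it down. Leave the mug, the shoe horn and the push-up bars where they stand.

Things in the scene. Friction and masses are not known exactly. Their poses are not given: they have to be found in the camera images.
- gauge: Foot gauge, a plywood board fixed to the shelf top: 110 (x) by 370 (y) by 12 mm thick; origin at the centre of its underside on the shelf. Its y axis runs along its length, from the sliding toe stop (-y end) to the fixed heel stop (+y end). It cannot shift.
- heel_stop: Fixed plywood heel stop of the gauge, 90 mm wide (x), 14 mm thick (y), 45 mm tall above the board; origin at the foot of its inner face (the face the heel is pressed to), at gauge y = +155 mm, on the board's top. Axes as the gauge.
- jaw (a joint): Travel in m of the grey toe stop along the gauge's +y, towards the heel stop; 0 = open, 0.100 = end of travel. The stops' inner faces are 280 mm minus this apart: 0.080 when the 200 mm shoe tree is pressed against both. Sliding it takes about 3 N; it stays where it is left. A push of about 10 N seats the tree firmly.
- jaw_fin (a point): Centre of the toe stop's thumb fin, 46 mm above the shelf: an upright fin 14 mm wide (gauge x), 45 mm long (gauge y), its top 65 mm above the shelf; grasp it from above across its width. The toe stop's inner face (84 mm wide, top 58 mm above the shelf) lies 32.5 mm from here towards +y; axes as the gauge.
- tree_bar (a point): Wooden shoe tree, 200 mm long, 0.3 kg, lying loose along the gauge board, clear of both stops at the start. Point: centre of its middle bar, over its centre of mass, 37 mm above its underside. Bar 24 mm wide (x), 30 tall, free from y -35 to +45 mm between the toe block (64 wide, 42 tall, round tip at y -105) and the heel block (50 round, 48 tall, end at y +95). y runs toe to heel, z up.
- mug: White ceramic mug, 82 mm across, 95 mm tall, standing on the shelf; origin at the centre of its underside. Leave alone.
- shoehorn: Small wooden shoe horn lying flat, 190 mm long, 10 mm high; origin under it near its middle, x along its length. Leave alone.
- pushup_a: Black plastic push-up bar standing on the robot's right (-y), 130 (x) by 208 (y) by 133 mm tall; origin at the centre of its underside. Leave alone.
- pushup_b: The other push-up bar, on the robot's left (+y); same size. Leave alone.
Mind the look-alikes: they are no part of the job. There is more than one size of the part that bears tree_bar; the job needs the smallest.

How it is judged:
By the outcome, as a careful person would: the job done as asked, in the order asked, and still so for the second after the job is handed in, while the arm keeps its last pose, push and grip.
It also fails if it takes over 42 s, if anything falls off the work surface, if the arm or the gripper's body presses on something with over 40 N, if the wrist force passes 120 N, or if a joint passes its speed limit or range.

## Working session

There is one attempt and no reset: what is moved stays moved. The work goes in short steps, Python scripts to look and compute and a shell command to move; the robot and the scene stay as the last step left them, time stands still between calls to the robot, and variables do not carry over. Pictures are saved under pics/ and viewed, at most 10 in all, crops included, and the job is handed in when it is done.

```bash
mkdir -p pics; cat > h.py <<'E'
from station import *
import numpy as np, cv2
def ray(p,c):
    M=np.array(p["mtx"]);T=np.array(p["world_to_cam"]);R=T[:3,:3]
    d=np.linalg.inv(M)@[c[0],c[1],1];d=R.T@np.array([d[0],-d[1],-d[2]])
    return -R.T@T[:3,3],d
def at(p,c,z):
    o,d=ray(p,c);return o+d*(z-o[2])/d[2]
def proj(p,P):
    T=np.array(p["world_to_cam"]);q=T[:3,:3]@np.array(P)+T[:3,3];u=np.array(p["mtx"])@[q[0],-q[1],-q[2]];return u[:2]/u[2]
def save(p,n,crop=None,s=1):
    im=p["color"][...,::-1]
    if crop: im=im[crop[1]:crop[3],crop[0]:crop[2]]
    cv2.imwrite("pics/"+n,cv2.resize(im,None,fx=s,fy=s,interpolation=cv2.INTER_CUBIC))
E
python3 - <<'E'
from h import *
for c in ("top","scene"):
    p=capture(c);save(p,c+"1.png")
    for l,z in (("gauge",.012),("heel_stop",.03),("jaw_fin",.046),("tree_bar",.049),("mug",.05),("shoehorn",.01),("pushup_a",.06)):
        for r in regions_of(p,l)[:4]:
            m=r["region"].astype(np.uint8);(cx,cy),wh,a=cv2.minAreaRect(cv2.findNonZero(m))
            print(c,l,round(r["conf"],2),np.round(r["centre"]),at(p,r["centre"],z).round(3),np.round(wh),round(a),m.sum())
s=sense();print(s["tcp_pos"],s["wrist_force"],s["ee_rot"])
E
```

```text
top gauge 0.63 [313. 183.] [0.569 0.037 0.012] [ 44. 149.] 80 4987
top heel_stop 0.49 [226. 189.] [0.554 0.252 0.03 ] [38.  8.] 82 280
top jaw_fin 0.61 [346. 171.] [ 0.592 -0.046  0.046] [41. 23.] 82 884
top tree_bar 0.93 [220. 321.] [0.231 0.262 0.049] [ 37. 115.] 40 2717
top tree_bar 0.76 [435. 263.] [ 0.363 -0.254  0.049] [86. 30.] 84 1370
top tree_bar 0.68 [226. 189.] [0.552 0.248 0.049] [37.  8.] 81 271
top tree_bar 0.62 [286. 181.] [0.569 0.102 0.049] [28. 82.] 79 1439
top mug 0.86 [136. 246.] [0.414 0.467 0.05 ] [41. 45.] 45 1368
top mug 0.53 [509. 146.] [ 0.646 -0.444  0.05 ] [102.  52.] 2 2509
top shoehorn 0.72 [502. 251.] [ 0.394 -0.425  0.01 ] [77. 18.] 83 899
top pushup_a 0.95 [150. 157.] [0.633 0.434 0.06 ] [101.  51.] 4 2389
top pushup_a 0.79 [507. 142.] [ 0.653 -0.436  0.06 ] [99. 50.] 2 2144
top pushup_a 0.56 [349. 171.] [ 0.588 -0.051  0.06 ] [41. 23.] 81 916
top pushup_a 0.19 [286. 183.] [0.563 0.1   0.06 ] [27. 80.] 76 1392
scene gauge 0.78 [366. 277.] [0.59  0.022 0.012] [ 43. 129.] 49 3408
scene gauge 0.52 [172. 316.] [ 0.396 -0.44   0.012] [63. 16.] 41 694
scene
[... 309 characters left out ...]
87. 251.] [0.577 0.103 0.049] [26. 66.] 45 1176
scene tree_bar 0.8 [351. 170.] [0.253 0.247 0.049] [67. 27.] 90 1442
scene tree_bar 0.74 [215. 248.] [ 0.294 -0.254  0.049] [89. 36.] 51 2189
scene mug 0.81 [440. 167.] [0.409 0.474 0.05 ] [39. 30.] 90 1075
scene shoehorn 0.9 [175. 312.] [ 0.391 -0.428  0.01 ] [64. 18.] 42 799
scene pushup_a 0.65 [483. 199.] [0.598 0.458 0.06 ] [49. 88.] 63 1906
scene pushup_a 0.58 [214. 365.] [ 0.613 -0.442  0.06 ] [ 65. 107.] 61 3109
[ 0.16117667 -0.60384342  0.22257383] [ 0.43038584 -0.37008089  0.05012953] [[-9.66185276e-01 -2.57848818e-01  8.11943104e-06]
 [-2.57848818e-01  9.66185275e-01 -3.35166068e-05]
 [ 7.97342729e-07 -3.44768377e-05 -9.99999999e-01]]
```

View pics/top1.png

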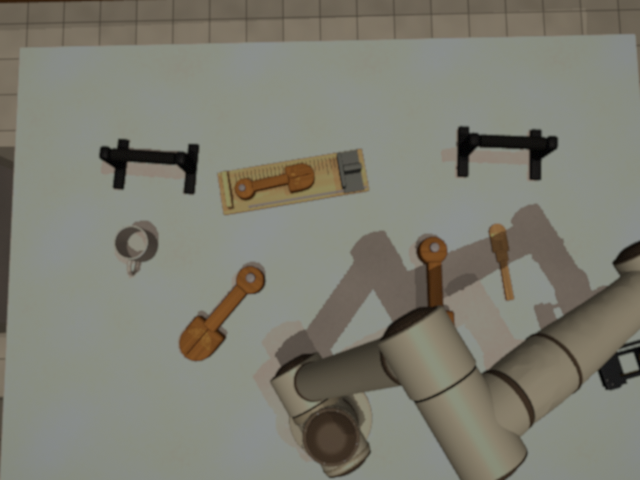

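```bash
python3 - <<'E'
from h import *
p=capture("top");save(p,"crop1.png",(200,140,400,230),4)
M=p
for r in regions_of(p,"gauge")[:1]:
    b=cv2.boxPoints(cv2.minAreaRect(cv2.findNonZero(r["region"].astype(np.uint8))));print([at(p,q,.012).round(3) for q in b])
E
```

```text
[array([0.603, 0.28 , 0.012]), array([ 0.66 , -0.09 ,  0.012]), array([ 0.549, -0.106,  0.012]), array([0.492, 0.261, 0.012])]
```

View pics/crop1.png

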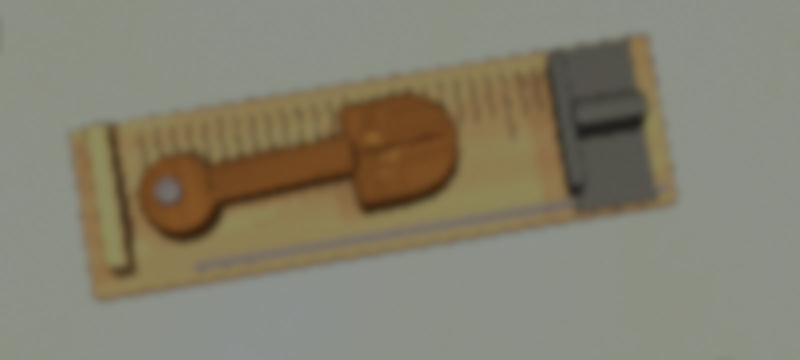

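The picture shows three shoe trees. Two large ones lie loose at (222,312) and (435,275). The small one is on the gauge at (275,181), about 80 px long against about 149 px for the 370 mm gauge, so it is 200 mm. The crop confirms this is the smallest, so it's the one the job needs. The toe stop is at (350,170) and the heel stop at (229,190). Next I move above the fin.

```bash
python3 -m pendant '[{"x":0.1,"y":0.12,"z":0,"rz":0.03,"claw":1},{"x":0.25,"y":0.28,"z":0,"rz":0.07,"claw":1},{"x":0.4,"y":0.45,"z":0,"rz":0.11,"claw":1},{"x":0.55,"y":0.62,"z":0,"rz":0.15,"claw":1},{"x":0.7,"y":0.8,"z":0,"rz":0.19,"claw":1},{"x":0.8,"y":0.92,"z":0,"rz":0.22,"claw":1},{"x":0.86,"y":0.98,"z":0,"rz":0.23,"claw":1},{"x":0.88,"y":1,"z":0,"rz":0.233,"claw":1}]' && python3 -m pendant '[{"x":0.1,"y":0.12,"z":0,"rz":0.03,"claw":1},{"x":0.25,"y":0.28,"z":0,"rz":0.07,"claw":1},{"x":0.4,"y":0.45,"z":0,"rz":0.11,"claw":1},{"x":0.55,"y":0.62,"z":0,"rz":0.15,"claw":1},{"x":0.7,"y":0.8,"z":0,"rz":0.19,"claw":1},{"x":0.8,"y":0.92,"z":0,"rz":0.22,"claw":1},{"x":0.86,"y":0.98,"z":0,"rz":0.23,"claw":1},{"x":0.88,"y":1,"z":0,"rz":0.233,"claw":1}]'
python3 - <<'E'
from h import *
s=sense();print(s["time_s"],s["tcp_pos"],s["ee_rot"],s["joints"])
p=capture("wrist");save(p,"w1.png")
print(proj(p,[.6,-.07,.065]), proj(p,[.552,.242,.057]))
for l,z in (("jaw_fin",.058),("heel_stop",.057),("tree_bar",.05),("gauge",.012)):
    for r in regions_of(p,l)[:2]:
        b=cv2.minAreaRect(cv2.findNonZero(r["region"].astype(np.uint8)));print(l,r["conf"],r["centre"],at(p,r["centre"],z).round(3),[at(p,q,z).round(3)[:2] for q in cv2.boxPoints(b)])
E
```

```text
0.9 [ 0.16119351 -0.60384908  0.2225716 ] [[-9.66185733e-01 -2.57847098e-01  5.75128788e-05]
 [-2.57847100e-01  9.66185734e-01 -3.82193997e-05]
 [-4.57133617e-05 -5.17565677e-05 -9.99999998e-01]] [-6.02406460e+01  2.20406250e+01  4.54868035e-01 -1.90755463e-03
 -6.84107064e+01 -1.48162973e+01]
[660.50133156 679.5618422 ] [906.2144657  689.39526684]
jaw_fin 0.74 [432.8, 367.0] [ 0.275 -0.464  0.058] [array([ 0.297, -0.469]), array([ 0.258, -0.473]), array([ 0.258, -0.455]), array([ 0.297, -0.45 ])]$[0]: bad value
```

View pics/w1.png

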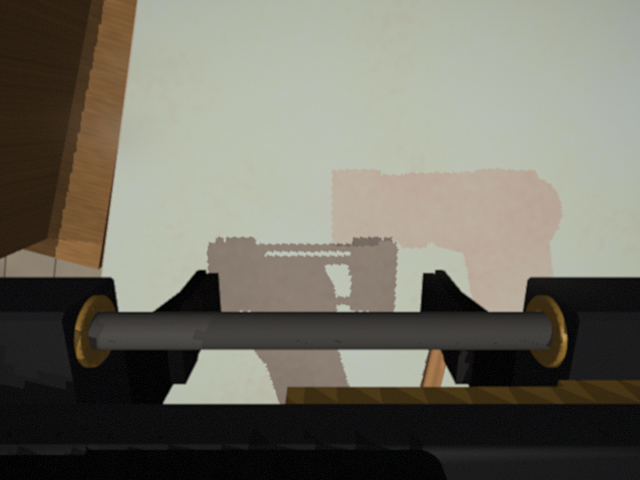

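The wrist view shows only the table edge and the fingers at the start pose. The move was refused, probably because `rx` and `ry` are required, so I'll send full rows.

```bash
python3 -m pendant '[{"x":0.1,"y":0.12,"z":0,"rx":0,"ry":0,"rz":0.03,"claw":1},{"x":0.25,"y":0.28,"z":0,"rx":0,"ry":0,"rz":0.07,"claw":1},{"x":0.4,"y":0.45,"z":0,"rx":0,"ry":0,"rz":0.11,"claw":1},{"x":0.55,"y":0.62,"z":0,"rx":0,"ry":0,"rz":0.15,"claw":1},{"x":0.7,"y":0.8,"z":0,"rx":0,"ry":0,"rz":0.19,"claw":1},{"x":0.8,"y":0.92,"z":0,"rx":0,"ry":0,"rz":0.22,"claw":1},{"x":0.86,"y":0.98,"z":0,"rx":0,"ry":0,"rz":0.23,"claw":1},{"x":0.88,"y":1,"z":0,"rx":0,"ry":0,"rz":0.233,"claw":1}]'
```

```text
time_s: 2.15
tcp_pos: [0.382, -0.353, 0.2227]
ee_rot: [[-0.545, -0.839, 0.0], [-0.839, 0.545, -0.0], [-0.0, -0.0, -1.0]]
wrist_force: [0.0, 0.5, -0.3]
gripper_width: 1.0
gripper_force: 0.0
```

```bash
python3 -m pendant '[{"x":0.1,"y":0.12,"z":0,"rx":0,"ry":0,"rz":0.03,"claw":1},{"x":0.25,"y":0.28,"z":0,"rx":0,"ry":0,"rz":0.07,"claw":1},{"x":0.4,"y":0.45,"z":0,"rx":0,"ry":0,"rz":0.11,"claw":1},{"x":0.55,"y":0.62,"z":0,"rx":0,"ry":0,"rz":0.15,"claw":1},{"x":0.7,"y":0.8,"z":0,"rx":0,"ry":0,"rz":0.19,"claw":1},{"x":0.8,"y":0.92,"z":0,"rx":0,"ry":0,"rz":0.22,"claw":1},{"x":0.86,"y":0.98,"z":0,"rx":0,"ry":0,"rz":0.23,"claw":1},{"x":0.88,"y":1,"z":0,"rx":0,"ry":0,"rz":0.232,"claw":1}]'
python3 - <<'E'
from h import *
s=sense();print(s["time_s"],s["tcp_pos"],s["ee_rot"],s["joints"])
p=capture("wrist");save(p,"w2.png")
print(proj(p,[.6,-.07,.065]), proj(p,[.552,.242,.057]))
for l,z in (("jaw_fin",.058),("heel_stop",.057),("tree_bar",.05),("gauge",.012)):
    for r in regions_of(p,l)[:2]:
        b=cv2.minAreaRect(cv2.findNonZero(r["region"].astype(np.uint8)));print(l,r["conf"],r["centre"],at(p,r["centre"],z).round(3),[at(p,q,z).round(3)[:2] for q in cv2.boxPoints(b)])
E
```

```text
time_s: 3.15
tcp_pos: [0.6014, -0.1039, 0.2222]
ee_rot: [[0.15, -0.989, -0.001], [-0.989, -0.15, -0.0], [-0.0, 0.001, -1.0]]
wrist_force: [-1.2, -0.8, 0.3]
gripper_width: 1.001
gripper_force: 0.0
3.15 [ 0.60142933 -0.10391637  0.22215297] [[ 1.49585228e-01 -9.88748441e-01 -8.82625455e-04]
 [-9.88748834e-01 -1.49585209e-01 -8.77934112e-05]
 [-4.52221147e-05  8.85827488e-04 -9.99999607e-01]] [ 5.37536685e+00  2.06567385e+01 -1.71878133e+00  2.92517399e-04
 -6.76752997e+01  3.22741375e+00]
[314.56402035 250.71751515] [316.14542394 533.51638158]
jaw_fin 0.68 [318.1, 254.6] [ 0.596 -0.065  0.058] [array([ 0.648, -0.088]), array([ 0.557, -0.102]), array([ 0.545, -0.037]), array([ 0.641, -0.022])]
tree_bar 0.97 [313.9, 369.7] [0.583 0.052 0.05 ] [array([0.617, 0.037]), array([0.557, 0.022]), array([0.544, 0.075]), array([0.607, 0.09 ])]
tree_bar 0.77 [600.3, 63.7] [ 0.405 -0.247  0.05 ] [array([ 0.459, -0.276]), array([ 0.389, -0.286]), array([ 0.364, -0.22 ]), array([ 0.439, -0.208])]
gauge 0.83 [316.6, 263.7] [ 0.594 -0.04   0.012] [array([ 0.656, -0.09 ]), array([ 0.55 , -0.107]), array([0.507, 0.107]), array([0.63 , 0.127])]
```

View pics/w2.png

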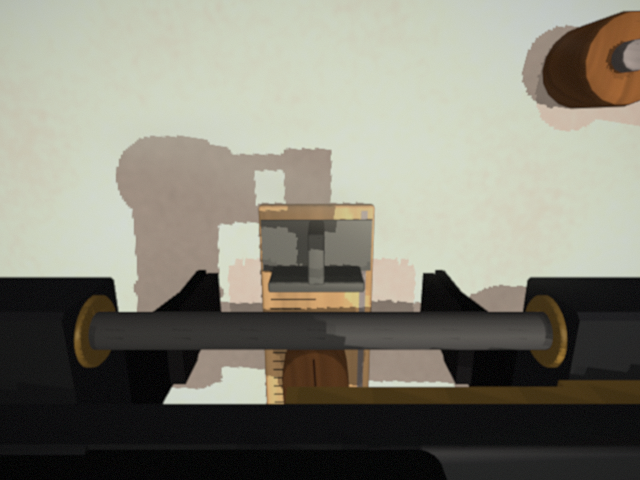

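The wrist view shows the toe stop's fin at about (316,252), within 2 px of my prediction, and the small tree behind it at (316,370). Next I descend and grip the fin.

```bash
python3 -m pendant '[{"x":-0.005,"y":0.07,"z":-0.1,"rx":0,"ry":0,"rz":0,"claw":1},{"x":-0.01,"y":0.135,"z":-0.25,"rx":0,"ry":0,"rz":0,"claw":1},{"x":-0.01,"y":0.135,"z":-0.43,"rx":0,"ry":0,"rz":0,"claw":1},{"x":-0.01,"y":0.135,"z":-0.6,"rx":0,"ry":0,"rz":0,"claw":1},{"x":-0.01,"y":0.135,"z":-0.71,"rx":0,"ry":0,"rz":0,"claw":1},{"x":-0.01,"y":0.135,"z":-0.745,"rx":0,"ry":0,"rz":0,"claw":1},{"x":-0.01,"y":0.135,"z":-0.745,"rx":0,"ry":0,"rz":0,"claw":0.6},{"x":-0.01,"y":0.135,"z":-0.745,"rx":0,"ry":0,"rz":0,"claw":0}]'
python3 -m pendant '[{"x":0,"y":0,"z":0,"rx":0,"ry":0,"rz":0,"claw":0},{"x":0,"y":0,"z":0,"rx":0,"ry":0,"rz":0,"claw":0},{"x":0,"y":0,"z":0,"rx":0,"ry":0,"rz":0,"claw":0},{"x":0,"y":0,"z":0,"rx":0,"ry":0,"rz":0,"claw":0},{"x":0,"y":0,"z":0,"rx":0,"ry":0,"rz":0,"claw":0},{"x":0,"y":0,"z":0,"rx":0,"ry":0,"rz":0,"claw":0},{"x":0,"y":0,"z":0,"rx":0,"ry":0,"rz":0,"claw":0},{"x":0,"y":0,"z":0,"rx":0,"ry":0,"rz":0,"claw":0}]'
```

```text
time_s: 4.4
tcp_pos: [0.5998, -0.0702, 0.038]
ee_rot: [[0.15, -0.989, 0.003], [-0.989, -0.15, 0.0], [0.0, -0.003, -1.0]]
wrist_force: [0.3, -0.3, 0.2]
gripper_width: 0.851
gripper_force: 0.0
time_s: 5.4
tcp_pos: [0.5999, -0.0699, 0.0364]
ee_rot: [[0.151, -0.989, 0.002], [-0.989, -0.151, 0.0], [0.0, -0.002, -1.0]]
wrist_force: [3.3, -0.2, -3.1]
gripper_width: 0.157
gripper_force: 30.0
```

```bash
python3 -m pendant '[{"x":-0.004,"y":0.03,"z":0,"rx":0,"ry":0,"rz":0,"claw":0},{"x":-0.01,"y":0.07,"z":0,"rx":0,"ry":0,"rz":0,"claw":0},{"x":-0.017,"y":0.11,"z":0,"rx":0,"ry":0,"rz":0,"claw":0},{"x":-0.023,"y":0.15,"z":0,"rx":0,"ry":0,"rz":0,"claw":0},{"x":-0.029,"y":0.19,"z":0,"rx":0,"ry":0,"rz":0,"claw":0},{"x":-0.035,"y":0.23,"z":0,"rx":0,"ry":0,"rz":0,"claw":0},{"x":-0.041,"y":0.265,"z":0,"rx":0,"ry":0,"rz":0,"claw":0},{"x":-0.043,"y":0.28,"z":0,"rx":0,"ry":0,"rz":0,"claw":0}]'
```

```text
time_s: 6.4
tcp_pos: [0.5892, -0.0004, 0.0364]
ee_rot: [[0.151, -0.989, 0.003], [-0.989, -0.151, -0.001], [0.001, -0.002, -1.0]]
wrist_force: [6.4, -4.5, -3.4]
gripper_width: 0.159
gripper_force: 30.0
```

```bash
python3 -m pendant '[{"x":-0.001,"y":0.006,"z":0,"rx":0,"ry":0,"rz":0,"claw":0},{"x":-0.002,"y":0.012,"z":0,"rx":0,"ry":0,"rz":0,"claw":0},{"x":-0.003,"y":0.018,"z":0,"rx":0,"ry":0,"rz":0,"claw":0},{"x":-0.003,"y":0.024,"z":0,"rx":0,"ry":0,"rz":0,"claw":0},{"x":-0.004,"y":0.03,"z":0,"rx":0,"ry":0,"rz":0,"claw":0},{"x":-0.005,"y":0.034,"z":0,"rx":0,"ry":0,"rz":0,"claw":0},{"x":-0.005,"y":0.036,"z":0,"rx":0,"ry":0,"rz":0,"claw":0},{"x":-0.005,"y":0.036,"z":0,"rx":0,"ry":0,"rz":0,"claw":0}]'
```

```text
time_s: 7.4
tcp_pos: [0.5888, 0.002, 0.0365]
ee_rot: [[0.15, -0.989, 0.002], [-0.989, -0.15, -0.007], [0.008, -0.001, -1.0]]
wrist_force: [12.4, -28.0, -6.9]
gripper_width: 0.156
gripper_force: 30.0
```

```bash
python3 - <<'E'
from h import *
p=capture("scene");save(p,"s3.png",(310,190,470,310),5)
q=capture("wrist");save(q,"w3.png")
s=sense();print(s["tcp_pos"],s["wrist_force"])
E
```

```text
[0.5888038  0.00201893 0.03649137] [ 12.78593441 -29.08443809  -7.09170523]
```

View pics/s3.png

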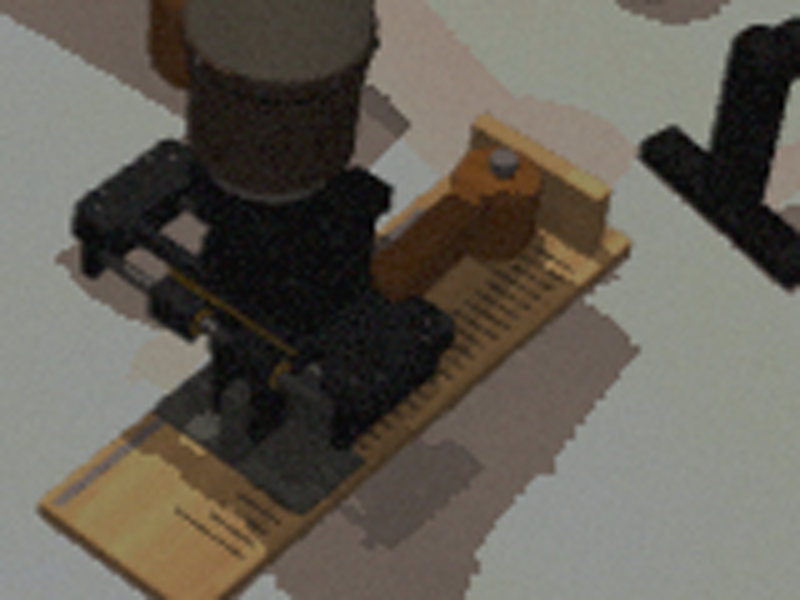

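View pics/w3.png

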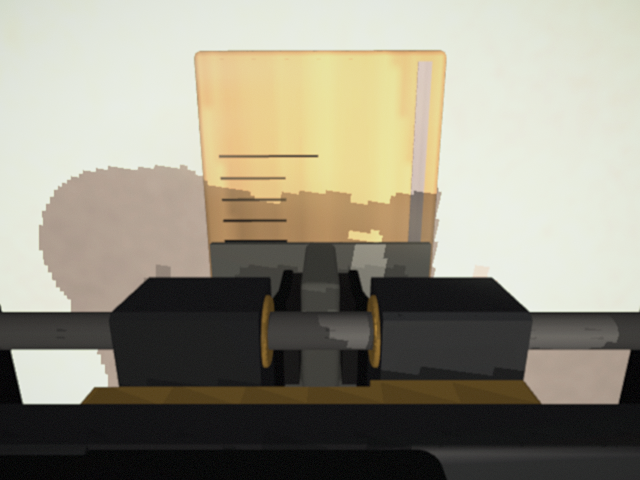

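```bash
python3 - <<'E'
from h import *
from math import *
p=capture("scene");q=capture("wrist");t=capture("top");save(t,"t4.png",(200,140,400,230),4)
c=np.array([.576,.086]);a=atan2(.057,.370)
G=np.array([[cos(a),sin(a)],[-sin(a),cos(a)]])
g=lambda P:(G@(P[:2]-c)).round(4)
print("knob",g(at(p,(310+503/5,190+158/5),.064)))
print("stop top outer far/near",g(at(p,(310+478/5,190+116/5),.057)),g(at(p,(310+610/5,190+192/5),.057)))
print("board end wrist",g(at(q,(195,52),.012)),g(at(q,(446,52),.012)))
print("jaw rear",g(at(q,(320,243),.027)),"fin rear",g(at(q,(320,243),.065)))
print("tcp",g(np.array(sense()["tcp_pos"])))
E
```

```text
knob [-0.0114  0.1368]
stop top outer far/near [-0.0468  0.1608] [0.0436 0.1626]
board end wrist [ 0.0522 -0.1839] [-0.0546 -0.1838]
jaw rear [-0.0009 -0.1035] fin rear [-0.001 -0.115]
tcp [-0.0001 -0.0849]
```

View pics/t4.png

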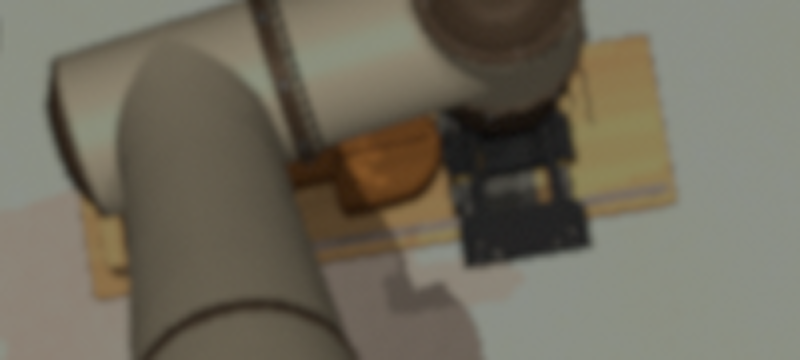

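```bash
python3 - <<'E'
from h import *
from math import *
q=capture("wrist");t=capture("top")
c=np.array([.576,.086]);a=atan2(.057,.370)
G=np.array([[cos(a),sin(a)],[-sin(a),cos(a)]])
g=lambda P:(G@(P[:2]-c)).round(4)
s=sense()
def H(R,x):
    T=np.eye(4);T[:3,:3]=R;T[:3,3]=x;return T
old=H(np.array([[.149585,-.988748,-.000883],[-.988749,-.149585,-.000088],[-.000045,.000886,-1]]),[.601429,-.103916,.222153])
now=H(np.array(s["ee_rot"]),s["tcp_pos"])
w=dict(q);w["world_to_cam"]=np.array(q["world_to_cam"])@now@np.linalg.inv(old)
print("old board end",g(at(w,(260,205),.012)),"jaw rear",g(at(w,(316,219),.027)),"fin rear",g(at(w,(316,219),.065)),"face top front/back",g(at(w,(316,290),.058)),g(at(w,(316,267),.058)))
print("now jaw rear",g(at(q,(320,243),.027)))
for n,uv,z in (("knob0",(241.75,187.5),.064),("tip0",(314.2,175),.035),("tip now",(310,177.5),.035),("blk corner0",(290,192.5),.04),("blk corner now",(285.5,193.3),.04),("stop in0",(230,198),.057),("stop in0b",(227.5,171.5),.057)):
    print(n,g(at(t,uv,z)))
E
```

```text
old board end [ 0.0514 -0.1853] jaw rear [-0.0009 -0.1754] fin rear [-0.0013 -0.1847] face top front/back [-0.001  -0.1196] [-0.0011 -0.1409]
now jaw rear [-0.0009 -0.1035]
knob0 [-0.0053  0.1242]
tip0 [ 0.0014 -0.0543]
tip now [-0.003 -0.043]
blk corner0 [-0.0327  0.0116]
blk corner now [-0.0328  0.0228]
stop in0 [-0.0246  0.1571]
stop in0b [0.0413 0.1533]
```

The push is static at about 29 N. The tree moved about 11 mm and its tip is now at gauge y ≈ -0.043, against an expected -0.045, so it is seated on the heel stop. Now I ease off most of the push and let go.

```bash
python3 -m pendant '[{"x":0,"y":-0.008,"z":0,"rx":0,"ry":0,"rz":0,"claw":0},{"x":0,"y":-0.016,"z":0,"rx":0,"ry":0,"rz":0,"claw":0},{"x":0,"y":-0.016,"z":0,"rx":0,"ry":0,"rz":0,"claw":0},{"x":0,"y":-0.016,"z":0,"rx":0,"ry":0,"rz":0,"claw":1},{"x":0,"y":-0.016,"z":0,"rx":0,"ry":0,"rz":0,"claw":1},{"x":0,"y":-0.016,"z":0,"rx":0,"ry":0,"rz":0,"claw":1},{"x":0,"y":-0.016,"z":0,"rx":0,"ry":0,"rz":0,"claw":1},{"x":0,"y":-0.016,"z":0,"rx":0,"ry":0,"rz":0,"claw":1}]'
```

```text
time_s: 8.75
tcp_pos: [0.5865, 0.0051, 0.0363]
ee_rot: [[0.151, -0.989, -0.0], [-0.989, -0.151, -0.0], [-0.0, 0.0, -1.0]]
wrist_force: [-0.6, -0.2, 0.6]
gripper_width: 0.644
gripper_force: 0.0
```

```bash
python3 -m pendant '[{"x":0,"y":0,"z":0.1,"rx":0,"ry":0,"rz":0,"claw":1},{"x":0,"y":0,"z":0.32,"rx":0,"ry":0,"rz":0,"claw":1},{"x":-0.02,"y":0.12,"z":0.55,"rx":0,"ry":0,"rz":0,"claw":1},{"x":-0.05,"y":0.34,"z":0.72,"rx":0,"ry":0,"rz":0,"claw":1},{"x":-0.08,"y":0.56,"z":0.74,"rx":0,"ry":0,"rz":0,"claw":1},{"x":-0.12,"y":0.8,"z":0.74,"rx":0,"ry":0,"rz":0,"claw":1},{"x":-0.14,"y":0.92,"z":0.74,"rx":0,"ry":0,"rz":0,"claw":1},{"x":-0.14,"y":0.96,"z":0.74,"rx":0,"ry":0,"rz":0,"claw":1}]'
python3 - <<'E'
from h import *
from math import *
p=capture("wrist");save(p,"w5.png")
c=np.array([.576,.086]);a=atan2(.057,.370)
G=np.array([[cos(a),sin(a)],[-sin(a),cos(a)]])
print(sense()["tcp_pos"])
for l,z in (("jaw_fin",.058),("tree_bar",.05)):
    for r in regions_of(p,l)[:1]:
        m=r["region"];print(l,r["conf"],r["centre"])
        for row in range(0,480,15):
            u=np.where(m[row])[0]
            if len(u): print(row,u.min(),u.max(),(G@(at(p,(u.mean(),row),z)[:2]-c)).round(4))
E
```

```text
time_s: 9.75
tcp_pos: [0.5509, 0.2468, 0.2211]
ee_rot: [[0.153, -0.988, -0.0], [-0.988, -0.153, -0.0], [0.0, 0.0, -1.0]]
wrist_force: [0.5, -1.3, 1.0]
gripper_width: 1.001
gripper_force: 0.0
[0.55134779 0.24681463 0.22104482]
tree_bar 0.87 [324.4, 88.8]
0 278 361 [-0.0003  0.0074]
15 278 363 [-0.0011  0.0174]
30 282 357 [-0.0004  0.0275]
45 306 337 [-0.0019  0.0378]
60 307 338 [-0.0027  0.0484]
75 308 340 [-0.0039  0.0591]
90 308 338 [-0.0032  0.07  ]
105 309 340 [-0.0044  0.0811]
120 310 340 [-0.0048  0.0924]
135 311 342 [-0.0061  0.104 ]
150 303 353 [-0.0074  0.1157]
165 298 356 [-0.0066  0.1277]
180 300 354 [-0.0067  0.14  ]
195 313 340 [-0.0064  0.1525]
```

View pics/w5.png

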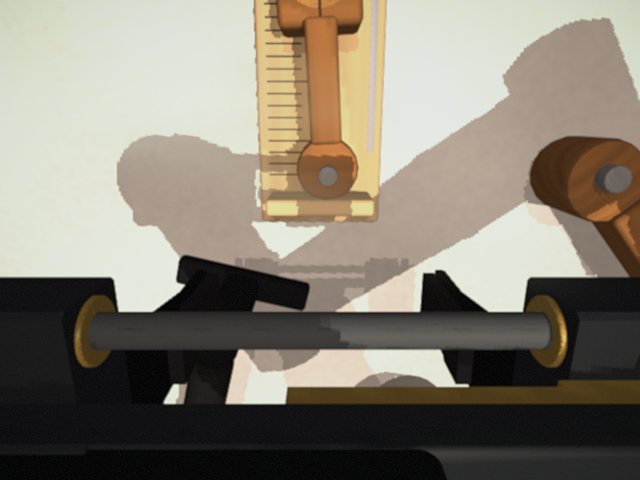

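The wrist view shows the tree's heel at (327,197) touching the heel stop. The bar runs from (322,35) to (326,145), skewed about 3°. Next I move over the bar, check the toe stop contact from there, and then descend.

```bash
python3 -m pendant '[{"x":0.008,"y":-0.06,"z":0,"rx":0,"ry":0,"rz":0.017,"claw":1},{"x":0.02,"y":-0.18,"z":0,"rx":0,"ry":0,"rz":0.017,"claw":1},{"x":0.035,"y":-0.3,"z":0,"rx":0,"ry":0,"rz":0.017,"claw":1},{"x":0.044,"y":-0.38,"z":0,"rx":0,"ry":0,"rz":0.017,"claw":1},{"x":0.048,"y":-0.404,"z":0,"rx":0,"ry":0,"rz":0.017,"claw":1},{"x":0.048,"y":-0.404,"z":0,"rx":0,"ry":0,"rz":0.017,"claw":1},{"x":0.048,"y":-0.404,"z":0,"rx":0,"ry":0,"rz":0.017,"claw":1},{"x":0.048,"y":-0.404,"z":0,"rx":0,"ry":0,"rz":0.017,"claw":1}]'
python3 - <<'E'
from h import *
p=capture("wrist");save(p,"w6.png",(220,60,420,400),1.75)
print(sense()["tcp_pos"],proj(p,[.5632,.1458,.064]))
E
```

```text
time_s: 10.9
tcp_pos: [0.5636, 0.1446, 0.2212]
ee_rot: [[0.204, -0.979, -0.0], [-0.979, -0.204, 0.0], [-0.0, 0.0, -1.0]]
wrist_force: [0.0, -0.4, 0.2]
gripper_width: 1.001
gripper_force: 0.0
[0.56361967 0.14458868 0.22122526] [319.49290621 212.1851363 ]
```

View pics/w6.png

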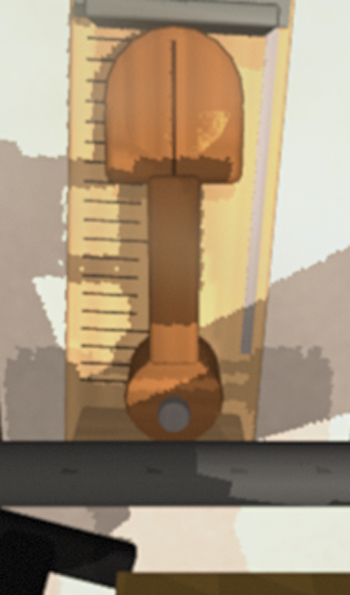

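The crop shows the toe tip at (175,27) touching the grey stop and the bar upright at column 174, so it is seated and the gripper is aligned with the bar. Now I descend and grip.

```bash
python3 -m pendant '[{"x":0,"y":0.004,"z":-0.1,"rx":0,"ry":0,"rz":0,"claw":1},{"x":0,"y":0.004,"z":-0.28,"rx":0,"ry":0,"rz":0,"claw":1},{"x":0,"y":0.004,"z":-0.46,"rx":0,"ry":0,"rz":0,"claw":1},{"x":0,"y":0.004,"z":-0.62,"rx":0,"ry":0,"rz":0,"claw":1},{"x":0,"y":0.004,"z":-0.72,"rx":0,"ry":0,"rz":0,"claw":1},{"x":0,"y":0.004,"z":-0.76,"rx":0,"ry":0,"rz":0,"claw":1},{"x":0,"y":0.004,"z":-0.76,"rx":0,"ry":0,"rz":0,"claw":1},{"x":0,"y":0.004,"z":-0.76,"rx":0,"ry":0,"rz":0,"claw":0}]'
python3 -m pendant '[{"x":0,"y":0,"z":0,"rx":0,"ry":0,"rz":0,"claw":0},{"x":0,"y":0,"z":0,"rx":0,"ry":0,"rz":0,"claw":0},{"x":0,"y":0,"z":0,"rx":0,"ry":0,"rz":0,"claw":0},{"x":0,"y":0,"z":0,"rx":0,"ry":0,"rz":0,"claw":0},{"x":0,"y":0,"z":0,"rx":0,"ry":0,"rz":0,"claw":0},{"x":0,"y":0,"z":0,"rx":0,"ry":0,"rz":0,"claw":0},{"x":0,"y":0,"z":0,"rx":0,"ry":0,"rz":0,"claw":0},{"x":0,"y":0,"z":0,"rx":0,"ry":0,"rz":0,"claw":0}]'
```

```text
time_s: 11.95
tcp_pos: [0.5646, 0.1455, 0.0326]
ee_rot: [[0.203, -0.979, 0.002], [-0.979, -0.203, 0.001], [-0.001, -0.002, -1.0]]
wrist_force: [-0.4, 0.9, 0.5]
gripper_width: 0.951
gripper_force: 0.0
time_s: 12.95
tcp_pos: [0.5644, 0.1451, 0.0314]
ee_rot: [[0.203, -0.979, 0.001], [-0.979, -0.203, 0.001], [-0.0, -0.002, -1.0]]
wrist_force: [2.4, -0.2, -1.5]
gripper_width: 0.272
gripper_force: 30.0
```

```bash
python3 -m pendant '[{"x":0,"y":0,"z":0.01,"rx":0,"ry":0,"rz":0,"claw":0},{"x":0,"y":0,"z":0.03,"rx":0,"ry":0,"rz":0,"claw":0},{"x":0,"y":0,"z":0.06,"rx":0,"ry":0,"rz":0,"claw":0},{"x":0,"y":0,"z":0.1,"rx":0,"ry":0,"rz":0,"claw":0},{"x":0,"y":0,"z":0.15,"rx":0,"ry":0,"rz":0,"claw":0},{"x":0,"y":0,"z":0.2,"rx":0,"ry":0,"rz":0,"claw":0},{"x":0,"y":0,"z":0.25,"rx":0,"ry":0,"rz":0,"claw":0},{"x":0,"y":0,"z":0.3,"rx":0,"ry":0,"rz":0,"claw":0}]'
python3 -m pendant '[{"x":0,"y":0,"z":0.05,"rx":0,"ry":0,"rz":0,"claw":0},{"x":0,"y":0,"z":0.1,"rx":0,"ry":0,"rz":0,"claw":0},{"x":0,"y":0,"z":0.16,"rx":0,"ry":0,"rz":0,"claw":0},{"x":0,"y":0,"z":0.22,"rx":0,"ry":0,"rz":0,"claw":0},{"x":0,"y":0,"z":0.26,"rx":0,"ry":0,"rz":0,"claw":0},{"x":0,"y":0,"z":0.29,"rx":0,"ry":0,"rz":0,"claw":0},{"x":0,"y":0,"z":0.3,"rx":0,"ry":0,"rz":0,"claw":0},{"x":0,"y":0,"z":0.3,"rx":0,"ry":0,"rz":0,"claw":0}]'
python3 -m pendant '[{"x":0,"y":0,"z":0,"rx":0,"ry":0,"rz":0,"claw":0},{"x":0,"y":0,"z":0,"rx":0,"ry":0,"rz":0,"claw":0},{"x":0,"y":0,"z":0,"rx":0,"ry":0,"rz":0,"claw":0},{"x":0,"y":0,"z":0,"rx":0,"ry":0,"rz":0,"claw":0},{"x":0,"y":0,"z":0,"rx":0,"ry":0,"rz":0,"claw":0},{"x":0,"y":0,"z":0,"rx":0,"ry":0,"rz":0,"claw":0},{"x":0,"y":0,"z":0,"rx":0,"ry":0,"rz":0,"claw":0},{"x":0,"y":0,"z":0,"rx":0,"ry":0,"rz":0,"claw":0}]'
python3 - <<'E'
from h import *
save(capture("scene"),"s7.png",(290,170,490,320),4)
s=sense();print(s["moment"],s["joint_velocities"])
E
```

```text
time_s: 13.95
tcp_pos: [0.5637, 0.1448, 0.1074]
ee_rot: [[0.203, -0.979, 0.0], [-0.979, -0.203, 0.0], [0.0, -0.0, -1.0]]
wrist_force: [0.2, 1.2, -4.0]
gripper_width: 0.274
gripper_force: 30.0
time_s: 14.95
tcp_pos: [0.5635, 0.1449, 0.181]
ee_rot: [[0.203, -0.979, -0.001], [-0.979, -0.203, -0.0], [0.0, 0.001, -1.0]]
wrist_force: [0.2, 0.0, -3.9]
gripper_width: 0.276
gripper_force: 30.0
time_s: 15.95
tcp_pos: [0.5637, 0.1449, 0.1813]
ee_rot: [[0.203, -0.979, -0.0], [-0.979, -0.203, -0.0], [0.0, 0.0, -1.0]]
wrist_force: [-0.3, 0.2, -3.3]
gripper_width: 0.276
gripper_force: 30.0
[0.0684638  0.16157221 0.00024016] [ 0.02704292  0.00495655  0.00024525  0.08732101 -0.0896225  -0.06176002]
```

View pics/s7.png

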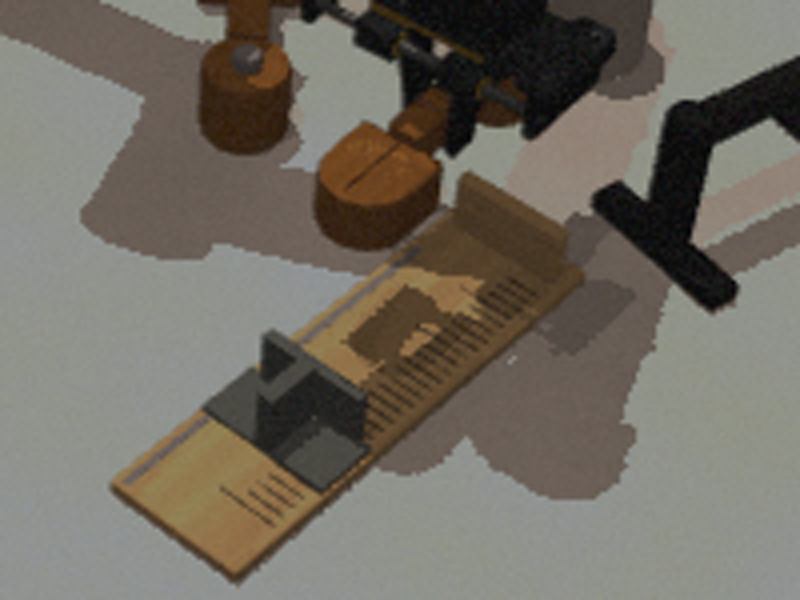

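The crop shows the tree held level by its bar, with the toe block at (378,190), about 15 cm above the gauge. The toe stop is still where I left it, at (315,410).

```bash
python3 -c "
from station import *
print(finish_job())"
```

```text
the job is handed in; nothing more can be done
None
```

I pressed the smallest shoe tree firmly between the stops (about 29 N), let go of the toe stop and left it at that reading, and the arm is now holding the tree level and still by its middle bar, about 15 cm above the gauge; the job is handed in.

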